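# Slide two optical filters into their recesses

## Robot

A 6-joint arm with a two-finger parallel gripper is mounted at the origin on a cart in front of the work surface, level with it; the furniture and walls round the work are solid. World frame = base frame: x ahead of the robot, y to its left, z up, the work surface at z = 0. Lengths are in m, angles in degrees, forces in N, time in s.
With the tool pointing down it reaches from about 0.3 to 0.75 m from the base axis. Payload 8.5 kg.
Tool frame: the origin (TCP) lies between the finger pads; the fingertips stand 17 mm ahead of it and the grasp point (between the pads) lies 2 mm behind it; z points along the fingers, y is the direction in which the jaws open and shut (so a half turn about z gives the same grasp; the last joint's range is limited). The gripper opens to 85 mm and grips with 20 to 120 N. Pads are 22 mm wide; open, the fingers measure 114 mm over their backs; the gripper's body (76 mm by 85 mm) begins 54 mm behind the grasp point. The pads swing forward as they close: fully open they stand 13 mm farther back than shut.
Start: joints at [60.43, 21.807, 74.336, -0, 83.858, -12.336], TCP at [0.163, 0.525, 0.248] pointing down, gripper open.
Joint ranges: [-178.18, 178.18], [-50.72, 133.34], [12.68, 142.11], [-81.47, 261.47], [9.98, 163.14], [-165.26, 165.26]. Speed limits (degrees/s): [136.94, 136.94, 180, 180, 180, 180].

## Interface

Orientations are given as a 3x3 rotation matrix whose columns are the frame's x, y, z axes.
In Python, from rig import readout, eyes, env gives the robot as it stands.
- The arm moves only by the tool arm_command, never from a script. Its argument "rows" is text: rows parted by semicolons, each of 7 numbers parted by spaces: the closure, from 0 (fully open) to 1 (shut), then the shift along the tool's x, y, z in mm, then the turn, a rotation vector about the tool's x, y, z in degrees. In form: grip dx dy dz rx ry rz; .... A call has 1 to 5 rows; each row shifts and turns the commanded pose from where the row before left it, along the tool's axes as they then stand; what a row does not reach is not made up. A row lasts 1/12 s, in which the tool goes at most 41.7 mm and 7.16 degrees, less where a joint would pass 70% of its speed; a pose out of reach is approached as far as the arm can. A call with a gripper value outside its range is refused whole. The fingers move at their own pace and stop on an object; "squeeze" is the grip in N (left out, the last holds). Time passes only in rows, so rows that do not move let the fingers close. It gives the time, the measured TCP pose, the force and the opening at its end, in the units of the state.
- readout.observe(): the state, without advancing time (a new reading comes with each control period).
- eyes.get_image(name): name is "side" or "top" or "wrist"; returns the picture (480x640x3 uint8, red, green, blue); there is no depth.
- eyes.camera_model(name): a dict with "mtx" (3x3 intrinsics, pixels), "view" (4x4, takes a point from world to camera coordinates). Camera axes: x right, y up, looking along -z (the intrinsics and any distortion apply to the point x, -y, -z); pixel columns grow to the right and rows downward; lengths in m; the calibration is good to about 2 mm. A picture is of the moment at which its call begins: read the wrist's pose just before it. camera_model takes no time and is no camera call; for the wrist camera it gives the pose at the moment of the call.
- env.close_job(): hands the job in, once; it reports no verdict.
The state is a dict: "time_s": time; "q": joint angles; "qvel": joint speeds; "joint_efforts": joint torques, N m; "position": TCP position; "tool_rot": TCP orientation; "ft_force": force on the tool from outside, world axes, zero at the start; "wrist_torque": the same for the moment, N m; "grip_width": finger opening in m.
Only numpy, scipy, OpenCV 4.12 (cv2) and the standard library are available. Lean on these libraries where they do the work, as an engineer would, in place of code of your own. Each camera call takes 0.05 s, during which the arm holds its last target. There are 200 camera calls.

## Task

Push the amber and the blue filter disc across the deck of the filter carrier with the fingertips until each drops into the recess marked in its own colour and lies flat at the bottom. Only slide the filters: do not pick them up or lift them, do not push them off the carrier, and leave the things standing around undisturbed.

Things in the scene. Friction and masses are not known exactly. Their poses are not given: they have to be found in the camera images.
- carrier: filter carrier, a plain grey plate fixed to the bench, 180 mm along its x, 210 mm along its y, 22 mm high; its flat top is the deck. Origin: centre of its underside; x points away from the robot (turned up to 0.35 rad), y to the left, z up. The two recesses lie at x = 45 mm, y = +55 mm (amber) and -55 mm (blue); the filters start at about x = -45 mm, y = +55 and -55 mm, each up to 8 mm off, either filter on either side. Nothing else stands on the deck.
- amber_filter: optical filter, a loose disc 40 mm in diameter and 10 mm thick, 40 g or so: black rim with amber window 32 mm across. It starts lying flat on the deck of the carrier, in the half nearer the robot, left or right. Origin: centre of its underside; z is the disc axis, up.
- blue_filter: optical filter, a loose disc 40 mm in diameter and 10 mm thick, 40 g or so: black rim with blue window 32 mm across. It starts lying flat on the deck of the carrier, in the half nearer the robot, left or right. Origin: centre of its underside; z is the disc axis, up.
- amber_recess (a point): centre of the floor of the round recess for the amber filter, marked by its amber floor and a thin amber ring 53 mm across round its mouth (left side of the carrier's far half). Recess 44 mm in diameter, 5.5 mm deep, open only from above, with a plain flush edge (1 mm chamfer): a seated filter's top stands 4.5 mm above the deck.
- blue_recess (a point): centre of the floor of the round recess for the blue filter, marked by its blue floor and a thin blue ring 53 mm across round its mouth (right side of the carrier's far half). Recess 44 mm in diameter, 5.5 mm deep, open only from above, with a plain flush edge (1 mm chamfer): a seated filter's top stands 4.5 mm above the deck.
- tweezers: steel tweezers lying on the bench, 124 mm long, 9 mm high; not to be disturbed. Origin: centre of the underside.
- tape_roll: roll of cream-coloured tape lying flat on the bench behind the carrier, 98 mm across, 25 mm high; not to be disturbed. Origin: centre of the underside.
- bottle_small: small white bottle with red cap standing behind the carrier, 34 mm across, 62 mm high; not to be disturbed. Origin: centre of the underside.
- swab_tub: round white tub of blue cotton swabs standing to the right of the carrier, 77 mm across, 80 mm high; not to be disturbed. Origin: centre of the underside.
Mind the look-alikes: they are no part of the job. Leave any pink or turquoise look-alike of the amber_filter alone.

How it is judged:
By the outcome, as a careful person would: the job done as asked, in the order asked, and still so for the second after the job is handed in, with the robot touching nothing.
It also fails if it takes over 48 s, if anything falls off the work surface, if the arm or the gripper's body presses on something with over 40 N, if the wrist force passes 120 N, or if a joint passes its speed limit or range.

## Working session

There is one attempt and no reset: what is moved stays moved. The work goes in short steps, Python scripts to look and compute and a tool call to move; the robot and the scene stay as the last step left them, time stands still between calls to the robot, and variables do not carry over. Pictures are saved under pics/ and viewed, about 8 in all and at most 12, crops included, and the job is handed in when it is done.

Besides the shell and the picture viewer there is one more tool, called in YAML: its name, and indented under it one key for each argument. arm_command: Moves the arm, as the interface text tells. Its arguments: {"type":"object","properties":{"rows":{"type":"string"},"squeeze":{"type":"number"}},"required":["rows"]}

```bash
mkdir -p pics; ls
python3 - <<'E'
from rig import readout, eyes, env
import cv2
s=readout.observe(); print(s)
for n in ("top","side"):
    im=eyes.get_image(n); cv2.imwrite(f"pics/{n}0.png",im[:,:,::-1]); m=eyes.camera_model(n); print(n,m)
E
```

```text
pics
{'time_s': 0.0, 'q': array([ 6.04306977e+01,  2.18400660e+01,  7.43855020e+01,  7.66583147e-04,
        8.38596593e+01, -1.23350025e+01]), 'qvel': array([-0.10322805,  0.08598376, -0.07501845, -0.00589863,  0.05696291,
        0.01635683]), 'joint_efforts': array([ 1.18235323e-03, -4.48466456e+01, -2.31281179e+01, -1.36752988e-04,
        4.75453504e-03,  1.78677493e-05]), 'position': array([0.16280406, 0.52505817, 0.24771603]), 'tool_rot': array([[-9.55100617e-01,  2.96280704e-01, -7.45614307e-04],
       [ 2.96281458e-01,  9.55099807e-01, -1.28720043e-03],
       [ 3.30763429e-04, -1.45031762e-03, -9.99998894e-01]]), 'ft_force': array([ 0.28658537,  0.4561443 , -0.54605345]), 'wrist_torque': array([0.04748171, 0.02190983, 0.01276096]), 'grip_width': 0.08560495153449534}
top {'mtx': array([[437.62191502,   0.        , 322.49904964],
       [  0.        , 437.62191502, 241.95968774],
       [  0.        ,   0.        ,   1.        ]]), 'view': array([[ 0.04364186, -0.99903817,  0.00425767, -0.14310618],
       [ 0.97693474,  0.0435672 ,  0.20904643, -0.55487004],
       [-0.20903086, -0.00496371,  0.97789645, -1.162289  ],
       [ 0.        ,  0.        ,  0.        ,  1.        ]])}
side {'mtx': array([[584.08061382,   0.        , 318.17732809],
       [  0.        , 584.08061382, 237.19377738],
       [  0.        ,   0.        ,   1.        ]]), 'view': array([[-0.97051607, -0.24012619,  0.02092767,  0.53581739],
       [ 0.16284972, -0.58921617,  0.79139388, -0.18759539],
       [-0.17770348,  0.77146855,  0.61094824, -1.07045865],
       [ 0.        ,  0.        ,  0.        ,  1.        ]])}
```

View pics/top0.png

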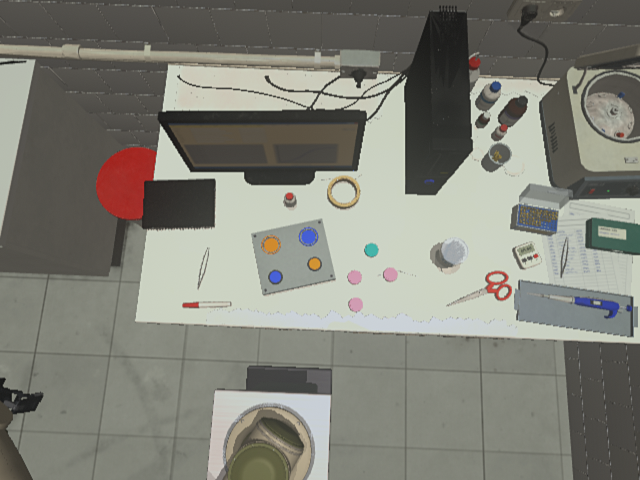

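View pics/side0.png

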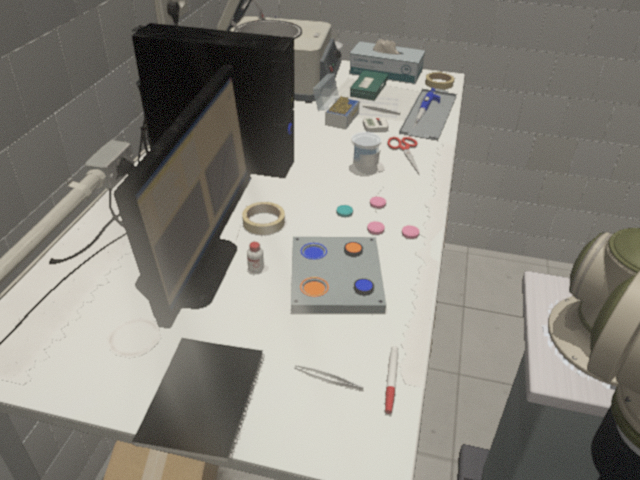

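Candidates in the top view: discs with a black rim are blue filter (275,277) on the near left and amber filter (315,264) on the near right. Flush marked recesses are amber (271,245) and blue (308,237). The pink (355,277), (390,274), (355,304) and turquoise (372,250) discs on the bench are look-alikes, to be left alone.

```bash
cat > h.py <<'E'
import numpy as np, cv2
from rig import readout, eyes, env
def ray(m,u,v,z):
    V=m["view"]; R=V[:3,:3]; t=V[:3,3]; K=m["mtx"]
    d=np.linalg.inv(K)@[u,v,1]; d=R.T@np.array([d[0],-d[1],-d[2]]); c=-R.T@t
    return c+d*(z-c[2])/d[2]
def blobs(im,roi=None,minA=25):
    hsv=cv2.cvtColor(im,cv2.COLOR_RGB2HSV); out={}
    for n,lo,hi in(("amber",(8,140,110),(25,255,255)),("blue",(108,130,90),(128,255,255))):
        k=cv2.inRange(hsv,lo,hi)
        if roi: q=np.zeros_like(k); x0,y0,x1,y1=roi; q[y0:y1,x0:x1]=255; k&=q
        k=cv2.morphologyEx(k,cv2.MORPH_CLOSE,np.ones((3,3)))
        cs,_=cv2.findContours(k,cv2.RETR_EXTERNAL,cv2.CHAIN_APPROX_NONE)
        out[n]=[(cv2.minEnclosingCircle(c),cv2.contourArea(c),cv2.boundingRect(c)) for c in cs if cv2.contourArea(c)>minA]
    return out
E
python3 - <<'E'
from h import *
rois={"top":(245,215,340,300),"side":(285,232,390,315)}
for n in rois:
    im=eyes.get_image(n); m=eyes.camera_model(n); x0,y0,x1,y1=rois[n]
    cv2.imwrite(f"pics/{n}1.png",cv2.resize(im[y0:y1,x0:x1,::-1],None,fx=6,fy=6))
    for k,l in blobs(im,rois[n]).items():
        for (c,r),A,b in l:
            u,v=b[0]+(b[2]-1)/2,b[1]+(b[3]-1)/2
            print(n,k,np.round((u,v,r,A),1),"z22",ray(m,u,v,.022).round(4)[:2],"z32",ray(m,u,v,.032).round(4)[:2])
E
```

```text
top amber [314.  263.5   5.7  86. ] z22 [ 0.5048 -0.0969] z32 [ 0.5032 -0.0971]
top amber [270.5 243.5   9.6 201. ] z22 [0.5574 0.0308] z32 [0.5553 0.0295]
top blue [275.  276.5   5.6  87. ] z22 [0.4628 0.0115] z32 [0.4615 0.0104]
top blue [308.  236.5   9.4 187. ] z22 [ 0.5828 -0.0758] z32 [ 0.5805 -0.0762]
side amber [314.  288.    9.2 167.5] z22 [0.5532 0.0311] z32 [0.5507 0.0417]
side amber [353.  247.    7.3  95. ] z22 [ 0.5049 -0.1141] z32 [ 0.5031 -0.1016]
side blue [363.5 285.    7.9 122. ] z22 [ 0.462  -0.0026] z32 [0.4607 0.0084]
side blue [313.5 252.    8.6 125.5] z22 [ 0.5814 -0.0757] z32 [ 0.5785 -0.0638]
```

View pics/top1.png

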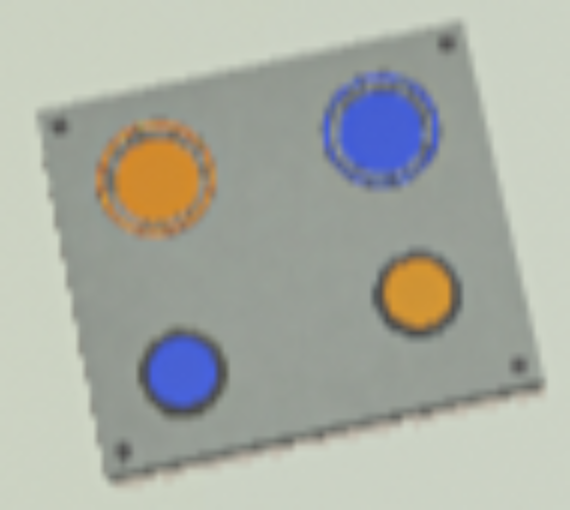

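arm_command:
  rows: "0.7 -25 -27 6 0 0 0;0.7 -25 -27 6 0 0 0;0.7 -25 -27 6 0 0 0;0.7 -25 -27 6 0 0 0;0.7 -25 -27 6 0 0 0"
  squeeze: 20

```text
time_s: 0.62
position: [0.2425, 0.3577, 0.218]
tool_rot: [[-0.955, 0.296, 0.0], [0.296, 0.955, -0.0], [-0.0, 0.0, -1.0]]
ft_force: [0.9, -0.2, 0.1]
grip_width: 0.0264
```

arm_command:
  rows: "0.7 -25 -27 6 0 0 0;0.7 -25 -27 6 0 0 0;0.7 -25 -27 6 0 0 0;0.7 -25 -27 6 0 0 0;0.7 -25 -27 6 0 0 0"

```text
time_s: 1.03
position: [0.322, 0.1917, 0.1882]
tool_rot: [[-0.955, 0.296, 0.0], [0.296, 0.955, 0.0], [-0.0, 0.0, -1.0]]
ft_force: [0.8, -0.2, -0.2]
grip_width: 0.0254
```

arm_command:
  rows: "0.7 -25 -27 6 0 0 0;0.7 -25 -27 6 0 0 0;0.7 -25 -27 6 0 0 0;0.7 -25 -27 6 0 0 0;0.7 -25 -27 6 0 0 0"

```text
time_s: 1.45
position: [0.4015, 0.0255, 0.1581]
tool_rot: [[-0.955, 0.297, 0.0], [0.297, 0.955, -0.0], [-0.0, 0.0, -1.0]]
ft_force: [1.3, 1.2, -0.2]
grip_width: 0.0256
```

arm_command:
  rows: "0.7 -25 -27 6 0 0 0;0.7 -25 -27 6 0 0 0;0.7 -25 -27 6 0 0 0;0.7 -25 -27 6 0 0 0;0.7 -25 -27 6 0 0 0"

```text
time_s: 1.87
position: [0.4809, -0.1405, 0.1279]
tool_rot: [[-0.955, 0.297, -0.0], [0.297, 0.955, 0.0], [0.0, 0.0, -1.0]]
ft_force: [0.6, 0.0, -0.4]
grip_width: 0.0257
```

arm_command:
  rows: "0.7 0 0 0 0 0 7;0.7 0 0 0 0 0 7;0.7 0 0 0 0 0 7;0.7 0 0 0 0 0 7;0.7 0 0 0 0 0 7"

```text
time_s: 2.28
position: [0.4805, -0.1387, 0.1282]
tool_rot: [[-0.607, 0.794, -0.0], [0.794, 0.607, 0.0], [0.0, -0.0, -1.0]]
ft_force: [0.4, -0.0, 0.4]
grip_width: 0.0256
```

arm_command:
  rows: "0.7 0 0 0 0 0 7;0.7 0 0 0 0 0 7;0.7 0 0 0 0 0 7;0.7 0 0 0 0 0 7;0.7 0 0 0 0 0 7"

```text
time_s: 2.7
position: [0.4805, -0.1386, 0.1282]
tool_rot: [[-0.042, 0.999, -0.0], [0.999, 0.042, 0.0], [0.0, -0.0, -1.0]]
ft_force: [0.8, -0.4, 0.2]
grip_width: 0.0255
```

arm_command:
  rows: "0.7 0 0 0 0 0 7;0.7 0 0 0 0 0 7;0.7 0 0 0 0 0 7;0.7 0 0 0 0 0 4;0.7 0 0 0 0 0 0"

```text
time_s: 3.12
position: [0.4805, -0.1386, 0.1282]
tool_rot: [[0.381, 0.925, -0.0], [0.925, -0.381, 0.0], [0.0, -0.0, -1.0]]
ft_force: [-1.0, -0.1, -0.5]
grip_width: 0.0256
```

Run:
```python
from h import *
m=eyes.camera_model("wrist"); im=eyes.get_image("wrist"); cv2.imwrite("pics/w1.png",im[:,:,::-1])
V=m["view"]; print((-V[:3,:3].T@V[:3,3]).round(3), m["mtx"][0,0])
for k,l in blobs(im,minA=300).items():
    for (c,r),A,b in l:
        u,v=b[0]+(b[2]-1)/2,b[1]+(b[3]-1)/2
        print(k,np.round((u,v,r,A),1),b,[ray(m,u,v,z).round(4)[:2] for z in(.0165,.022,.032)])
```

```text
[ 0.507 -0.073  0.253] 334.8607662782849
amber [ 328.5  178.5   24.7 1839.5] (304, 154, 50, 50) [array([ 0.5031, -0.0997]), array([ 0.5032, -0.0991]), array([ 0.5033, -0.0979])]
blue [ 431.    97.    47.3 6145. ] (388, 51, 87, 93) [array([ 0.5851, -0.0761]), array([ 0.5833, -0.076 ]), array([ 0.5799, -0.0759])]
blue [ 193.    33.    31.7 2670.5] (165, 2, 57, 63) [array([0.4585, 0.0162]), array([0.4596, 0.0141]), array([0.4616, 0.0104])]
```

View pics/w1.png

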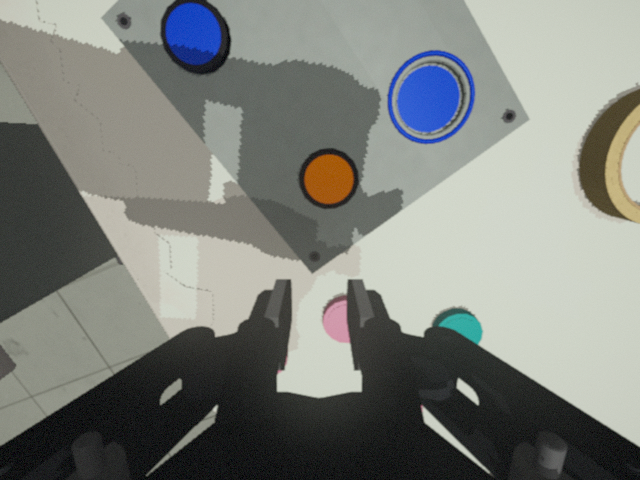

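Close view: amber filter at (328,178), blue recess (431,97), blue filter (193,33); the fingertips at (290,282) and (350,282) stay below-right of the carrier corner. The choice agrees with the description, so I'm descending behind the amber disc.

arm_command:
  rows: "0.7 0 6 25 0 0 0;0.7 0 0 25 0 0 0;0.7 0 0 20 0 0 0;0.7 0 0 10 0 0 0;0.7 0 0 0 0 0 0"

```text
time_s: 3.58
position: [0.4851, -0.1404, 0.0463]
tool_rot: [[0.376, 0.927, -0.004], [0.927, -0.376, 0.002], [0.001, -0.004, -1.0]]
ft_force: [-0.1, 0.8, -0.0]
grip_width: 0.0254
```

arm_command:
  rows: "0.7 0 0 2 0 0 0;0.7 0 0 0 0 0 0;0.7 0 0 1 0 0 0;0.7 0 0 0 0 0 0;0.7 0 0 0 0 0 0"

```text
time_s: 4.0
position: [0.4863, -0.141, 0.0458]
tool_rot: [[0.378, 0.926, 0.001], [0.926, -0.378, -0.0], [-0.0, 0.001, -1.0]]
ft_force: [-0.7, -0.7, 0.5]
grip_width: 0.0255
```

arm_command:
  rows: "0.7 0 0 1 0 0 0;0.7 0 0 0 0 0 0;0.7 0 0 1 0 0 0;0.7 0 0 0 0 0 0;0.7 0 0 0 0 0 0"

```text
time_s: 4.42
position: [0.486, -0.1409, 0.0433]
tool_rot: [[0.378, 0.926, -0.0], [0.926, -0.378, 0.0], [-0.0, -0.0, -1.0]]
ft_force: [0.5, 0.5, -1.0]
grip_width: 0.0256
```

arm_command:
  rows: "0.7 0 0 1 0 0 0;0.7 0 0 0 0 0 0;0.7 0 0 1 0 0 0;0.7 0 0 0 0 0 0"

```text
time_s: 4.75
position: [0.486, -0.1409, 0.0412]
tool_rot: [[0.378, 0.926, -0.0], [0.926, -0.378, 0.0], [0.0, -0.0, -1.0]]
ft_force: [0.4, -0.3, -0.7]
grip_width: 0.0255
```

arm_command:
  rows: "0.7 0 0 1 0 0 0;0.7 0 0 0 0 0 0;0.7 0 0 0 0 0 0"

```text
time_s: 5.0
position: [0.4861, -0.1409, 0.0403]
tool_rot: [[0.378, 0.926, -0.0], [0.926, -0.378, 0.0], [0.0, -0.0, -1.0]]
ft_force: [-0.1, -0.4, -0.4]
grip_width: 0.026
```

Run:
```python
from h import *
im=eyes.get_image("side")[220:320,280:420]; cv2.imwrite("pics/s2.png",cv2.resize(im[:,:,::-1],None,fx=5,fy=5,interpolation=cv2.INTER_CUBIC))
```

```text
(no output)
```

View pics/s2.png

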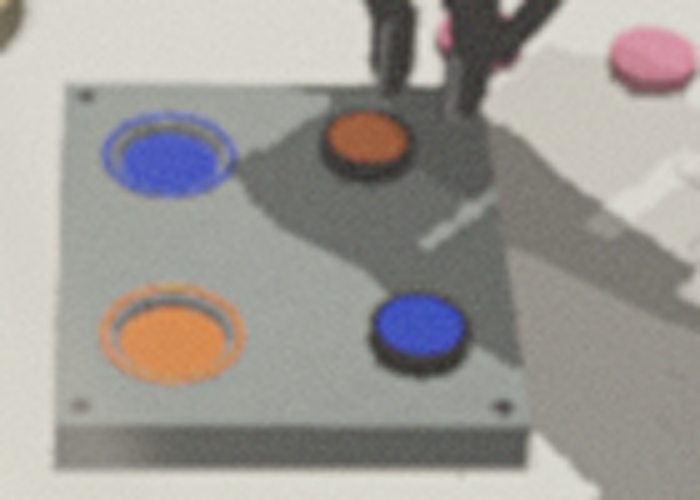

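The side crop shows both fingertips just above the deck behind the amber disc (365,140). I'll feel for the deck.

arm_command:
  rows: "0.7 0 0 1 0 0 0;0.7 0 0 0 0 0 0;0.7 0 0 0 0 0 0"

```text
time_s: 5.3
position: [0.486, -0.1409, 0.0393]
tool_rot: [[0.378, 0.926, -0.0], [0.926, -0.378, 0.0], [0.0, -0.0, -1.0]]
ft_force: [0.6, -0.2, 1.2]
grip_width: 0.0254
```

arm_command:
  rows: "0.7 0 0 1 0 0 0;0.7 0 0 0 0 0 0;0.7 0 0 0 0 0 0"

```text
time_s: 5.55
position: [0.4861, -0.1409, 0.0389]
tool_rot: [[0.378, 0.926, 0.001], [0.926, -0.378, -0.0], [-0.0, 0.001, -1.0]]
ft_force: [-1.4, 0.8, 6.8]
grip_width: 0.0257
```

arm_command:
  rows: "0.7 0 0 1 0 0 0;0.7 0 0 0 0 0 0;0.7 0 0 0 0 0 0"

```text
time_s: 5.8
position: [0.4862, -0.1409, 0.0388]
tool_rot: [[0.378, 0.926, 0.001], [0.926, -0.378, -0.001], [-0.0, 0.001, -1.0]]
ft_force: [-5.0, 2.9, 19.0]
grip_width: 0.0256
```

arm_command:
  rows: "0.7 0 0 -3.7 0 0 0;0.7 4 0 0 0 0 0;0.7 6 0 0 0 0 0;0.7 5 0 0 0 0 0;0.7 4 0 0 0 0 0"

```text
time_s: 6.22
position: [0.4934, -0.1225, 0.0407]
tool_rot: [[0.378, 0.926, -0.0], [0.926, -0.378, 0.0], [0.0, -0.001, -1.0]]
ft_force: [-1.1, -0.9, -0.4]
grip_width: 0.0254
```

arm_command:
  rows: "0.7 5 0 0 0 0 0;0.7 7 0 0 0 0 0;0.7 7 0 0 0 0 0;0.7 7 0 0 0 0 0;0.7 7 0 0 0 0 0"

```text
time_s: 6.63
position: [0.506, -0.0919, 0.041]
tool_rot: [[0.378, 0.926, -0.0], [0.926, -0.378, 0.0], [-0.0, -0.0, -1.0]]
ft_force: [-0.9, -0.3, -0.8]
grip_width: 0.0253
```

arm_command:
  rows: "0.7 7 0 0 0 0 0;0.7 7 0 0 0 0 0;0.7 6 0 0 0 0 0;0.7 4 0 0 0 0 0;0.7 2 0 0 0 0 0"

```text
time_s: 7.05
position: [0.5158, -0.0681, 0.041]
tool_rot: [[0.378, 0.926, 0.0], [0.926, -0.378, -0.0], [0.0, 0.0, -1.0]]
ft_force: [0.4, -0.2, -0.5]
grip_width: 0.0254
```

```bash
cat > look.py <<'E'
from h import *
import sys
n=sys.argv[1]; s=readout.observe(); m=eyes.camera_model("wrist"); im=eyes.get_image("wrist"); cv2.imwrite(f"pics/{n}.png",im[:,:,::-1])
p,R=s["position"],s["tool_rot"]; print(s["time_s"],p.round(4),s["ft_force"].round(1))
for k,l in blobs(im,minA=300).items():
    for (c,r),A,b in l:
        u,v=b[0]+(b[2]-1)/2,b[1]+(b[3]-1)/2
        for z in (.0165,.022,.0275,.032):
            w=ray(m,u,v,z); print(k,b,z,w.round(4)[:2],"tool mm",(R.T@(w-p)*1000).round(1)[:2])
E
python3 look.py w2
```

```text
7.05 [ 0.5158 -0.0681  0.041 ] [ 0.4 -0.2 -0.5]
amber (282, 212, 75, 72) 0.0165 [ 0.5236 -0.0472] tool mm [22.3 -0.6]
amber (282, 212, 75, 72) 0.022 [ 0.5243 -0.0455] tool mm [24.1 -0.6]
amber (282, 212, 75, 72) 0.0275 [ 0.525  -0.0439] tool mm [25.9 -0.6]
amber (282, 212, 75, 72) 0.032 [ 0.5255 -0.0425] tool mm [27.3 -0.6]
amber (268, 0, 101, 106) 0.0165 [0.5543 0.0289] tool mm [104.3  -1. ]
amber (268, 0, 101, 106) 0.022 [0.5538 0.0278] tool mm [103.1  -1. ]
amber (268, 0, 101, 106) 0.0275 [0.5533 0.0266] tool mm [101.9  -1. ]
amber (268, 0, 101, 106) 0.032 [0.553  0.0257] tool mm [100.9  -1. ]
amber (246, 0, 145, 124) 0.0165 [0.553  0.0259] tool mm [101.1  -1. ]
amber (246, 0, 145, 124) 0.022 [0.5526 0.0249] tool mm [100.  -1.]
amber (246, 0, 145, 124) 0.0275 [0.5522 0.0238] tool mm [98.9 -1. ]
amber (246, 0, 145, 124) 0.032 [0.5519 0.023 ] tool mm [98. -1.]
blue (402, 201, 123, 115) 0.0165 [ 0.5847 -0.0778] tool mm [17.  67.5]
blue (402, 201, 123, 115) 0.022 [ 0.5831 -0.075 ] tool mm [19. 65.]
blue (402, 201, 123, 115) 0.0275 [ 0.5815 -0.0722] tool mm [21.  62.5]
blue (402, 201, 123, 115) 0.032 [ 0.5802 -0.0699] tool mm [22.6 60.4]
blue (81, 149, 81, 79) 0.0165 [0.4526 0.0119] tool mm [ 50.2 -88.7]
blue (81, 149, 81, 79) 0.022 [0.4559 0.0114] tool mm [ 50.9 -85.5]
blue (81, 149, 81, 79) 0.0275 [0.4592 0.0109] tool mm [ 51.7 -82.2]
blue (81, 149, 81, 79) 0.032 [0.4619 0.0105] tool mm [ 52.3 -79.6]
```

View pics/w2.png

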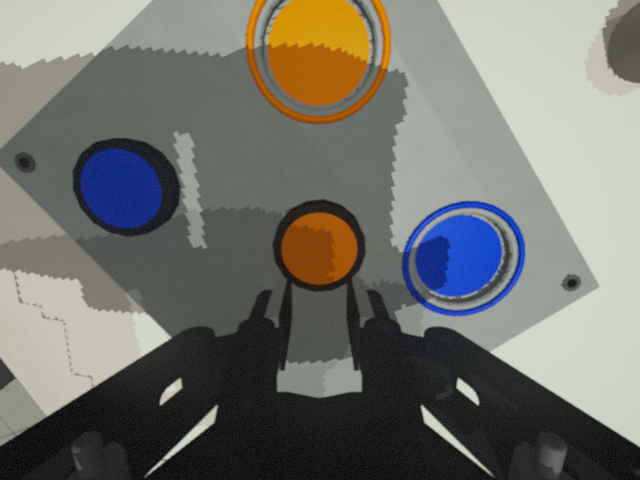

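The disc sits centred between the tips (318,246), and the recess at (318,~50) is dead ahead. I'll push on, then inch into the recess.

arm_command:
  rows: "0.7 4 0 0 0 0 0;0.7 7 0 0 0 0 0;0.7 7 0 0 0 0 0;0.7 7 0 0 0 0 0;0.7 7 0 0 0 0 0"

```text
time_s: 7.52
position: [0.528, -0.0383, 0.041]
tool_rot: [[0.378, 0.926, 0.0], [0.926, -0.378, -0.0], [0.0, 0.0, -1.0]]
ft_force: [-0.5, -1.1, -0.0]
grip_width: 0.0256
```

arm_command:
  rows: "0.7 7 0 0 0 0 0;0.7 7 0 0 0 0 0;0.7 6 0 0 0 0 0;0.7 5 0 0 0 0 0;0.7 4 0 0 0 0 0"

```text
time_s: 7.93
position: [0.5389, -0.0116, 0.041]
tool_rot: [[0.378, 0.926, -0.0], [0.926, -0.378, -0.0], [-0.0, -0.0, -1.0]]
ft_force: [-0.3, -1.3, -0.1]
grip_width: 0.0254
```

arm_command:
  rows: "0.7 3 0 0 0 0 0;0.7 3 0 0 0 0 0;0.7 2 0 0 0 0 0;0.7 2 0 0 0 0 0;0.7 2 0 0 0 0 0"

```text
time_s: 8.35
position: [0.5433, -0.0011, 0.0411]
tool_rot: [[0.379, 0.926, 0.0], [0.926, -0.379, -0.0], [-0.0, 0.0, -1.0]]
ft_force: [-0.6, -0.5, 0.7]
grip_width: 0.0256
```

```bash
python3 look.py w3
```

```text
8.35 [ 0.5433 -0.0011  0.0411] [-0.6 -0.5  0.7]
amber (282, 212, 75, 73) 0.0165 [0.551  0.0195] tool mm [22.  -0.6]
amber (282, 212, 75, 73) 0.022 [0.5517 0.0212] tool mm [23.8 -0.6]
amber (282, 212, 75, 73) 0.0275 [0.5524 0.0229] tool mm [25.6 -0.6]
amber (282, 212, 75, 73) 0.032 [0.5529 0.0242] tool mm [27.1 -0.6]
amber (274, 181, 89, 51) 0.0165 [0.5582 0.0382] tool mm [42.  -1.1]
amber (274, 181, 89, 51) 0.022 [0.5586 0.0392] tool mm [43.1 -1.1]
amber (274, 181, 89, 51) 0.0275 [0.559  0.0402] tool mm [44.1 -1. ]
amber (274, 181, 89, 51) 0.032 [0.5593 0.041 ] tool mm [45. -1.]
amber (256, 165, 125, 109) 0.0165 [0.5559 0.0326] tool mm [36.  -1.1]
amber (256, 165, 125, 109) 0.022 [0.5564 0.0338] tool mm [37.3 -1.1]
amber (256, 165, 125, 109) 0.0275 [0.5569 0.035 ] tool mm [38.5 -1.1]
amber (256, 165, 125, 109) 0.032 [0.5573 0.036 ] tool mm [39.6 -1. ]
blue (112, 316, 64, 50) 0.0165 [0.4494 0.0075] tool mm [-27.5 -90.1]
blue (112, 316, 64, 50) 0.022 [0.4539 0.0097] tool mm [-23.9 -86.8]
blue (112, 316, 64, 50) 0.0275 [0.4583 0.0118] tool mm [-20.3 -83.5]
blue (112, 316, 64, 50) 0.032 [0.4619 0.0135] tool mm [-17.3 -80.8]
```

View pics/w3.png

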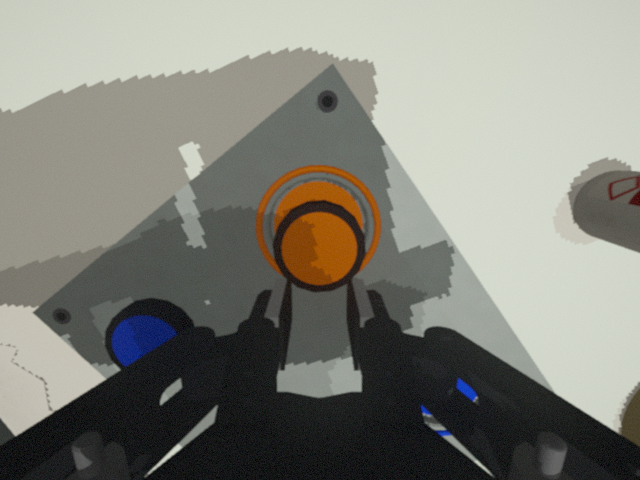

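The amber disc overlaps the recess with about 7 mm still to go; ring centre (318,227), disc (319,248).

arm_command:
  rows: "0.7 1.5 -0.4 0 0 0 0;0.7 1.5 0 0 0 0 0;0.7 1.5 0 0 0 0 0;0.7 1 0 0 0 0 0;0.7 0 0 0 0 0 0"

```text
time_s: 8.82
position: [0.545, 0.0043, 0.041]
tool_rot: [[0.378, 0.926, 0.0], [0.926, -0.378, 0.0], [0.0, -0.0, -1.0]]
ft_force: [-0.9, 0.5, -0.2]
grip_width: 0.0255
```

arm_command:
  rows: "0.7 1 0 0 0 0 0;0.7 0 0 0 0 0 0;0.7 1 0 0 0 0 0;0.7 0 0 0 0 0 0;0.7 0 0 0 0 0 0"

```text
time_s: 9.23
position: [0.5457, 0.006, 0.041]
tool_rot: [[0.378, 0.926, -0.0], [0.926, -0.378, -0.0], [-0.0, -0.0, -1.0]]
ft_force: [0.3, 0.5, 0.1]
grip_width: 0.0254
```

```bash
python3 look.py w4|grep -v blue
```

```text
9.2333 [0.5457 0.006  0.041 ] [0.3 0.5 0.1]
amber (283, 213, 73, 69) 0.0165 [0.5536 0.0271] tool mm [22.5 -0.6]
amber (283, 213, 73, 69) 0.022 [0.5543 0.0287] tool mm [24.3 -0.6]
amber (283, 213, 73, 69) 0.0275 [0.555  0.0304] tool mm [26.1 -0.6]
amber (283, 213, 73, 69) 0.032 [0.5555 0.0318] tool mm [27.6 -0.6]
amber (257, 183, 124, 99) 0.0165 [0.5562 0.0339] tool mm [29.8 -0.8]
amber (257, 183, 124, 99) 0.022 [0.5567 0.0353] tool mm [31.3 -0.8]
amber (257, 183, 124, 99) 0.0275 [0.5573 0.0367] tool mm [32.9 -0.8]
amber (257, 183, 124, 99) 0.032 [0.5578 0.0379] tool mm [34.1 -0.8]
```

arm_command:
  rows: "0.7 1 0 0 0 0 0;0.7 0 0 0 0 0 0;0.7 0.7 0 0 0 0 0;0.7 0 0 0 0 0 0;0.7 0 0 0 0 0 0"

```text
time_s: 9.7
position: [0.5463, 0.0076, 0.041]
tool_rot: [[0.378, 0.926, 0.0], [0.926, -0.378, 0.0], [0.0, 0.0, -1.0]]
ft_force: [-0.7, -1.0, 0.2]
grip_width: 0.0257
```

```bash
python3 look.py w5|grep -v blue
```

```text
9.7 [0.5463 0.0076 0.041 ] [-0.7 -1.   0.2]
amber (283, 213, 73, 69) 0.0165 [0.5543 0.0287] tool mm [22.5 -0.6]
amber (283, 213, 73, 69) 0.022 [0.5549 0.0304] tool mm [24.3 -0.6]
amber (283, 213, 73, 69) 0.0275 [0.5556 0.032 ] tool mm [26.1 -0.6]
amber (283, 213, 73, 69) 0.032 [0.5562 0.0334] tool mm [27.6 -0.7]
amber (258, 187, 123, 98) 0.0165 [0.5564 0.0339] tool mm [28.1 -0.6]
amber (258, 187, 123, 98) 0.022 [0.557  0.0353] tool mm [29.7 -0.6]
amber (258, 187, 123, 98) 0.0275 [0.5576 0.0368] tool mm [31.3 -0.6]
amber (258, 187, 123, 98) 0.032 [0.5581 0.038 ] tool mm [32.6 -0.6]
```

View pics/w5.png

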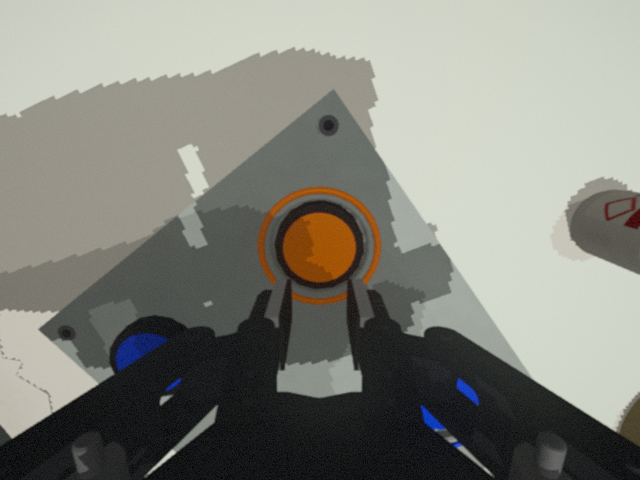

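Amber now lies inside its ring, disc (319,247) versus ring (319,245), and its apparent size fits the seated height. I'll retreat, rise, and go behind the blue filter.

arm_command:
  rows: "0.7 -5 0 0 0 0 0;0.7 -10 0 0 0 0 0;0.7 0 0 -20 0 0 0;0.7 0 0 -35 0 0 0;0.7 0 0 -35 0 0 0"

```text
time_s: 10.17
position: [0.5397, -0.0071, 0.1314]
tool_rot: [[0.379, 0.925, -0.003], [0.925, -0.379, 0.001], [-0.001, -0.003, -1.0]]
ft_force: [0.7, 0.4, 0.4]
grip_width: 0.0261
```

arm_command:
  rows: "0.7 -1 -25 0 0 0 0;0.7 -1 -35 0 0 0 0;0.7 -1 -35 0 0 0 0;0.7 -1 -30 0 0 0 0;0.7 0 0 0 0 0 7"

```text
time_s: 10.58
position: [0.4179, 0.0386, 0.1308]
tool_rot: [[0.487, 0.873, -0.005], [0.873, -0.487, 0.001], [-0.001, -0.005, -1.0]]
ft_force: [0.5, 1.1, -1.0]
grip_width: 0.0258
```

arm_command:
  rows: "0.7 0 0 0 0 0 7;0.7 0 0 0 0 0 7;0.7 0 0 0 0 0 7;0.7 0 0 0 0 0 7;0.7 0 0 0 0 0 7"

```text
time_s: 11.0
position: [0.4231, 0.0367, 0.131]
tool_rot: [[0.903, 0.429, 0.0], [0.429, -0.903, -0.0], [-0.0, 0.0, -1.0]]
ft_force: [0.6, 0.7, 0.9]
grip_width: 0.0253
```

arm_command:
  rows: "0.7 0 0 0 0 0 7;0.7 0 0 0 0 0 7;0.7 0 0 0 0 0 7;0.7 0 0 0 0 0 7;0.7 0 0 0 0 0 7"

```text
time_s: 11.42
position: [0.4231, 0.0366, 0.131]
tool_rot: [[0.986, -0.167, 0.0], [-0.167, -0.986, -0.0], [0.0, 0.0, -1.0]]
ft_force: [0.6, -1.1, -0.1]
grip_width: 0.0255
```

arm_command:
  rows: "0.7 0 0 0 0 0 7;0.7 0 0 0 0 0 7;0.7 0 0 0 0 0 7;0.7 0 0 0 0 0 5;0.7 0 0 0 0 0 0"

```text
time_s: 11.83
position: [0.4231, 0.0367, 0.131]
tool_rot: [[0.815, -0.58, -0.0], [-0.58, -0.815, -0.0], [-0.0, 0.0, -1.0]]
ft_force: [0.6, -0.2, 0.3]
grip_width: 0.0257
```

```bash
python3 look.py w6
python3 - <<'E'
from h import *
s=readout.observe(); print(s["q"].round(1), s["tool_rot"].round(3).tolist())
E
```

```text
11.8333 [0.4231 0.0367 0.131 ] [ 0.6 -0.2  0.3]
amber (165, 23, 87, 96) 0.0165 [0.5572 0.0299] tool mm [113.1 -72.2]
amber (165, 23, 87, 96) 0.022 [0.5554 0.0291] tool mm [112.2 -70.5]
amber (165, 23, 87, 96) 0.0275 [0.5536 0.0284] tool mm [111.2 -68.9]
amber (165, 23, 87, 96) 0.032 [0.5522 0.0277] tool mm [110.4 -67.5]
blue (294, 152, 50, 49) 0.0165 [0.4602 0.0108] tool mm [45.2 -0.3]
blue (294, 152, 50, 49) 0.022 [0.4606 0.0104] tool mm [45.8 -0.3]
blue (294, 152, 50, 49) 0.0275 [0.4611 0.0101] tool mm [46.4 -0.3]
blue (294, 152, 50, 49) 0.032 [0.4615 0.0098] tool mm [46.8 -0.3]
[-11.1  17.6 103.8  -0.   58.6 114.1] [[0.818, -0.576, -0.0], [-0.576, -0.818, -0.0], [0.0, 0.0, -1.0]]
```

View pics/w6.png

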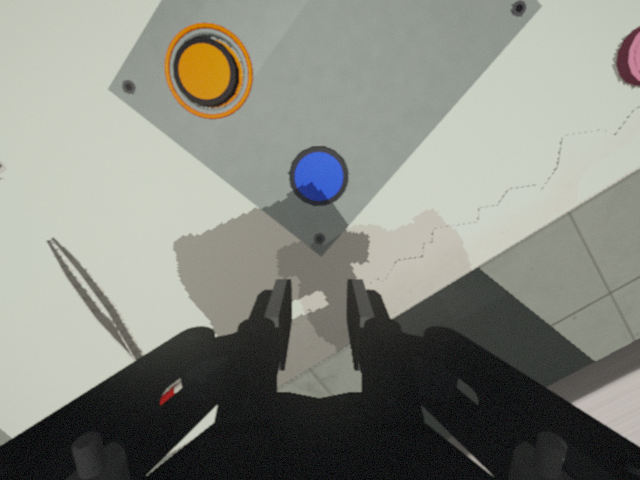

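Amber sits in its ring (206,71), and blue (319,176) is straight ahead of the tips. I'll descend and push.

arm_command:
  rows: "0.7 0 0 25 0 0 0;0.7 0 0 30 0 0 0;0.7 0 0 25 0 0 0;0.7 0 0 10 0 0 0;0.7 0 0 0 0 0 0"

```text
time_s: 12.3
position: [0.4224, 0.0371, 0.0396]
tool_rot: [[0.819, -0.574, -0.004], [-0.574, -0.819, 0.001], [-0.003, 0.001, -1.0]]
ft_force: [-0.8, 0.5, 1.2]
grip_width: 0.0256
```

arm_command:
  rows: "0.7 4 0 0 0 0 0;0.7 6 0 0 0 0 0;0.7 5 0 0 0 0 0;0.7 4 0 0 0 0 0;0.7 5 0 0 0 0 0"

```text
time_s: 12.72
position: [0.4435, 0.023, 0.0412]
tool_rot: [[0.817, -0.577, 0.0], [-0.577, -0.817, -0.0], [0.0, -0.0, -1.0]]
ft_force: [-0.3, 1.2, 0.4]
grip_width: 0.0257
```

arm_command:
  rows: "0.7 7 0 0 0 0 0;0.7 7 0 0 0 0 0;0.7 7 0 0 0 0 0;0.7 7 0 0 0 0 0;0.7 7 0 0 0 0 0"

```text
time_s: 13.13
position: [0.4722, 0.0028, 0.041]
tool_rot: [[0.817, -0.577, -0.0], [-0.577, -0.817, 0.0], [-0.0, -0.0, -1.0]]
ft_force: [-0.2, -0.3, -0.2]
grip_width: 0.0256
```

arm_command:
  rows: "0.7 7 0 0 0 0 0;0.7 7 0 0 0 0 0;0.7 6 0 0 0 0 0;0.7 4 0 0 0 0 0;0.7 2 0 0 0 0 0"

```text
time_s: 13.55
position: [0.4934, -0.0122, 0.041]
tool_rot: [[0.817, -0.577, 0.0], [-0.577, -0.817, -0.0], [0.0, -0.0, -1.0]]
ft_force: [-0.5, 0.8, 0.3]
grip_width: 0.0256
```

```bash
python3 look.py w7
```

```text
13.55 [ 0.4934 -0.0122  0.041 ] [-0.5  0.8  0.3]
amber (102, 180, 125, 118) 0.0165 [0.556  0.0318] tool mm [ 25.8 -72. ]
amber (102, 180, 125, 118) 0.022 [0.5558 0.0286] tool mm [ 27.5 -69.4]
amber (102, 180, 125, 118) 0.0275 [0.5556 0.0255] tool mm [ 29.1 -66.7]
amber (102, 180, 125, 118) 0.032 [0.5555 0.023 ] tool mm [ 30.4 -64.5]
blue (281, 213, 76, 72) 0.0165 [ 0.5106 -0.0241] tool mm [20.9 -0.2]
blue (281, 213, 76, 72) 0.022 [ 0.5121 -0.0251] tool mm [22.8 -0.2]
blue (281, 213, 76, 72) 0.0275 [ 0.5135 -0.0262] tool mm [24.6 -0.2]
blue (281, 213, 76, 72) 0.032 [ 0.5147 -0.027 ] tool mm [26.  -0.2]
blue (271, 0, 103, 90) 0.0165 [ 0.5795 -0.0745] tool mm [106.3   1.2]
blue (271, 0, 103, 90) 0.022 [ 0.5784 -0.0737] tool mm [105.    1.2]
blue (271, 0, 103, 90) 0.0275 [ 0.5773 -0.0729] tool mm [103.6   1.1]
blue (271, 0, 103, 90) 0.032 [ 0.5765 -0.0722] tool mm [102.6   1.1]
blue (249, 0, 146, 108) 0.0165 [ 0.577  -0.0725] tool mm [103.1   1. ]
blue (249, 0, 146, 108) 0.022 [ 0.576  -0.0718] tool mm [101.9   1. ]
blue (249, 0, 146, 108) 0.0275 [ 0.575 -0.071] tool mm [100.7   1. ]
blue (249, 0, 146, 108) 0.032 [ 0.5742 -0.0704] tool mm [99.7  0.9]
```

arm_command:
  rows: "0.7 4 0 0 0 0 0;0.7 7 0.2 0 0 0 0;0.7 7 0.2 0 0 0 0;0.7 7 0.2 0 0 0 0;0.7 7 0.2 0 0 0 0"

```text
time_s: 14.02
position: [0.5193, -0.0314, 0.041]
tool_rot: [[0.817, -0.577, 0.0], [-0.577, -0.817, -0.0], [0.0, -0.0, -1.0]]
ft_force: [0.1, 0.4, -0.2]
grip_width: 0.0258
```

arm_command:
  rows: "0.7 7 0.2 0 0 0 0;0.7 7 0.2 0 0 0 0;0.7 6 0 0 0 0 0;0.7 5 0 0 0 0 0;0.7 4 0 0 0 0 0"

```text
time_s: 14.43
position: [0.5424, -0.0483, 0.041]
tool_rot: [[0.817, -0.577, 0.0], [-0.577, -0.817, -0.0], [0.0, -0.0, -1.0]]
ft_force: [-0.1, 0.2, 0.4]
grip_width: 0.0253
```

arm_command:
  rows: "0.7 4 0 0 0 0 0;0.7 3 0 0 0 0 0;0.7 3 0 0 0 0 0;0.7 2 0 0 0 0 0;0.7 2 0 0 0 0 0"

```text
time_s: 14.85
position: [0.5535, -0.056, 0.0411]
tool_rot: [[0.817, -0.577, -0.0], [-0.577, -0.817, 0.0], [-0.0, 0.0, -1.0]]
ft_force: [0.4, 0.1, 0.3]
grip_width: 0.0258
```

```bash
python3 look.py w8|grep -v amber
```

```text
14.85 [ 0.5535 -0.056   0.0411] [0.4 0.1 0.3]
blue (281, 212, 77, 73) 0.0165 [ 0.5708 -0.0683] tool mm [21.2  0. ]
blue (281, 212, 77, 73) 0.022 [ 0.5722 -0.0693] tool mm [23.  0.]
blue (281, 212, 77, 73) 0.0275 [ 0.5737 -0.0704] tool mm [24.8  0. ]
blue (281, 212, 77, 73) 0.032 [ 0.5749 -0.0712] tool mm [26.3  0. ]
blue (275, 173, 89, 55) 0.0165 [ 0.5893 -0.0814] tool mm [43.9  0. ]
blue (275, 173, 89, 55) 0.022 [ 0.5901 -0.082 ] tool mm [44.9  0. ]
blue (275, 173, 89, 55) 0.0275 [ 0.5909 -0.0825] tool mm [45.8  0. ]
blue (275, 173, 89, 55) 0.032 [ 0.5915 -0.083 ] tool mm [46.6  0.1]
blue (257, 156, 125, 104) 0.0165 [ 0.5865 -0.0794] tool mm [40.5  0. ]
blue (257, 156, 125, 104) 0.022 [ 0.5874 -0.08  ] tool mm [41.6  0. ]
blue (257, 156, 125, 104) 0.0275 [ 0.5883 -0.0807] tool mm [42.6  0. ]
blue (257, 156, 125, 104) 0.032 [ 0.589  -0.0812] tool mm [43.5  0. ]
```

View pics/w8.png

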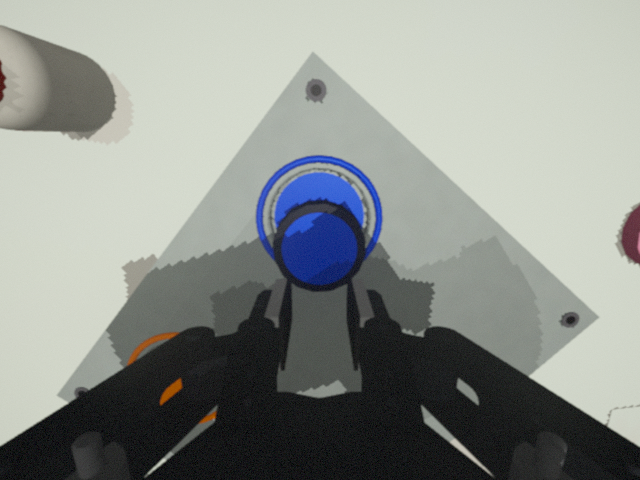

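Lateral alignment is exact, disc (319,248) and ring (319,~218). About 12 mm remain.

arm_command:
  rows: "0.7 2 0 0 0 0 0;0.7 2 0 0 0 0 0;0.7 2 0 0 0 0 0;0.7 1.5 0 0 0 0 0;0.7 1.5 0 0 0 0 0"

```text
time_s: 15.32
position: [0.5609, -0.0613, 0.041]
tool_rot: [[0.817, -0.577, 0.0], [-0.577, -0.817, -0.0], [0.0, -0.0, -1.0]]
ft_force: [-0.2, 0.4, -0.3]
grip_width: 0.0257
```

arm_command:
  rows: "0.7 1 0 0 0 0 0;0.7 0 0 0 0 0 0;0.7 1 0 0 0 0 0;0.7 0 0 0 0 0 0;0.7 0 0 0 0 0 0"

```text
time_s: 15.73
position: [0.5624, -0.0623, 0.041]
tool_rot: [[0.817, -0.577, 0.0], [-0.577, -0.817, -0.0], [0.0, -0.0, -1.0]]
ft_force: [-0.3, -0.3, -0.4]
grip_width: 0.0257
```

```bash
python3 look.py w9|grep -v amber
```

```text
15.7333 [ 0.5624 -0.0623  0.041 ] [-0.3 -0.3 -0.4]
blue (283, 212, 73, 69) 0.0165 [ 0.5805 -0.0752] tool mm [22.2  0. ]
blue (283, 212, 73, 69) 0.022 [ 0.5819 -0.0762] tool mm [23.9  0. ]
blue (283, 212, 73, 69) 0.0275 [ 0.5833 -0.0772] tool mm [25.7  0. ]
blue (283, 212, 73, 69) 0.032 [ 0.5845 -0.078 ] tool mm [27.1  0. ]
blue (258, 182, 123, 99) 0.0165 [ 0.5864 -0.0794] tool mm [29.4  0. ]
blue (258, 182, 123, 99) 0.022 [ 0.5876 -0.0802] tool mm [30.9  0. ]
blue (258, 182, 123, 99) 0.0275 [ 0.5888 -0.0811] tool mm [32.4  0. ]
blue (258, 182, 123, 99) 0.032 [ 0.5898 -0.0818] tool mm [33.6  0. ]
```

arm_command:
  rows: "0.7 0.7 0 0 0 0 0;0.7 0.5 0 0 0 0 0;0.7 0 0 0 0 0 0;0.7 -5 0 0 0 0 0;0.7 -10 0 0 0 0 0"

```text
time_s: 16.2
position: [0.5514, -0.0547, 0.041]
tool_rot: [[0.816, -0.577, 0.001], [-0.577, -0.816, -0.0], [0.001, -0.0, -1.0]]
ft_force: [-0.2, 0.1, -0.1]
grip_width: 0.0253
```

arm_command:
  rows: "0.7 0 0 -20 0 0 0;0.7 0 0 -35 0 0 0;0.7 0 0 -35 0 0 0;0.7 -30 0 -25 0 0 0;0.7 -35 0 0 0 0 0"

```text
time_s: 16.62
position: [0.5, -0.0176, 0.1604]
tool_rot: [[0.816, -0.578, 0.01], [-0.578, -0.816, -0.003], [0.009, -0.003, -1.0]]
ft_force: [1.6, 0.7, 0.1]
grip_width: 0.0257
```

arm_command:
  rows: "0.7 -35 0 0 0 0 0;0.7 -35 0 0 0 0 0;0.7 0 0 0 0 0 0;0.7 0 0 0 0 0 0"

```text
time_s: 16.95
position: [0.4397, 0.0244, 0.1564]
tool_rot: [[0.818, -0.576, 0.0], [-0.576, -0.818, -0.0], [0.0, -0.0, -1.0]]
ft_force: [0.6, 0.2, -0.0]
grip_width: 0.0254
```

```bash
python3 look.py w10
python3 - <<'E'
from h import *
im=eyes.get_image("side"); w=cv2.imread("pics/w10.png")
a=cv2.resize(im[200:330,240:420,::-1],(800,578),interpolation=cv2.INTER_CUBIC)
cv2.imwrite("pics/s3.png",a)
E
```

```text
16.95 [0.4397 0.0244 0.1564] [ 0.6  0.2 -0. ]
amber (184, 68, 77, 81) 0.0165 [0.5567 0.0299] tool mm [ 92.4 -71.9]
amber (184, 68, 77, 81) 0.022 [0.5554 0.029 ] tool mm [ 91.9 -70.4]
amber (184, 68, 77, 81) 0.0275 [0.5542 0.028 ] tool mm [ 91.5 -68.9]
amber (184, 68, 77, 81) 0.032 [0.5532 0.0272] tool mm [ 91.1 -67.7]
```

View pics/w10.png

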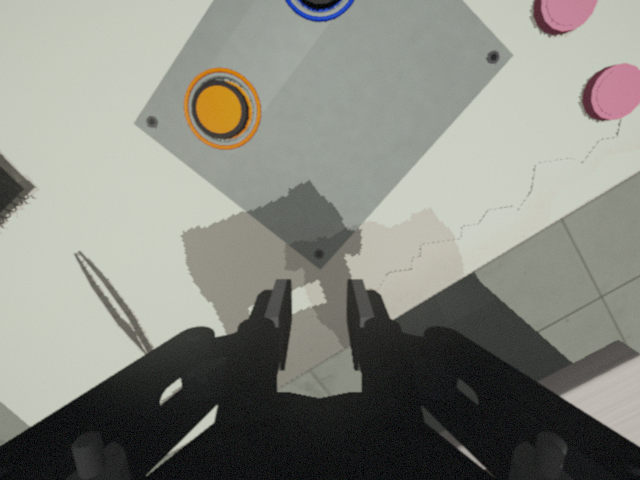

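View pics/s3.png

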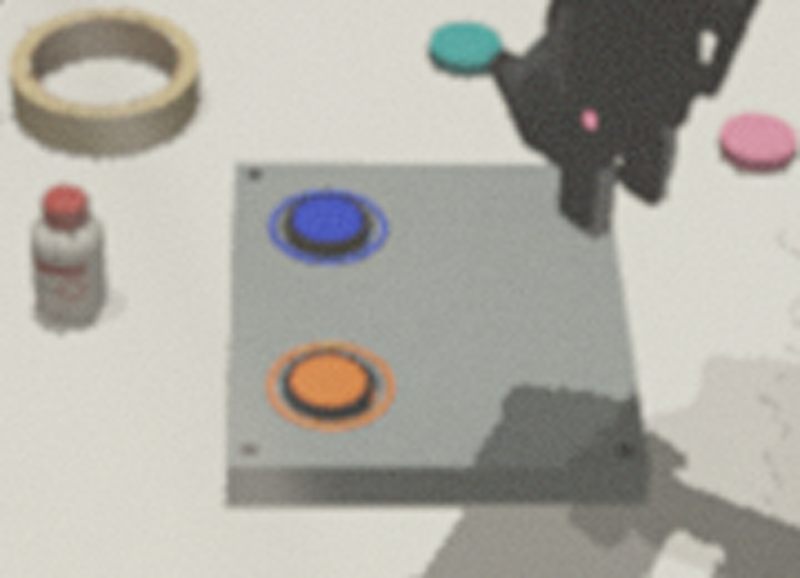

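Both discs stand low and level inside their rings: amber (330,385) and blue (328,222) in the side crop. The bottle, tape and look-alikes are where they were, and the robot is clear.

```bash
python3 -c "
from rig import env
print(env.close_job())"
```

```text
the job is handed in; nothing more can be done
None
```

Both filters are in the recesses of their own colour, and I handed the job in at about 17 s of the 48 s allowed. I slid the amber disc first, then the blue one, each in one straight diagonal push with both fingertips about 2 mm above the deck. Neither was lifted.

- **Seating:** In the wrist view, both discs shrank by the same amount as they dropped, from about 75 to 73 pixels across, which fits the seated height. After retreating, the side view shows both standing equally low and flat inside their rings. Blue's final seating was checked only in that side view, because the last wrist picture cut it off at the edge.
- **Surroundings:** The bottle and tape roll look unmoved in the side view, and so do the look-alikes in view there. I took no final picture of the swab tub, but the arm stayed well clear of it.
- **Forces:** The only notable force was about 19 N when I felt for the deck with a fingertip; pushing forces stayed within the sensor noise of 1–2 N.
- **Disagreement:** My estimate of the distance to the blue recess was 2–3 mm short, so I finished that push by the wrist picture.

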